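# Count bean seeds through the neck of a seed light box

## Robot

A 7-joint arm with a two-finger parallel gripper is mounted at the origin on the work surface. World frame = base frame: x ahead of the robot, y to its left, z up, the work surface at z = 0. Lengths are in m, angles in degrees, forces in N, time in s.
With the tool pointing down it reaches from about 0.425 to 0.8 m from the base axis. Payload 8.3 kg.
Tool frame: the origin (TCP) lies midway between the tips of the shut fingers; the grasp point (between the pads) lies 19 mm behind it; z points along the fingers, y is the line along which they close (so a half turn about z gives the same grasp; the last joint's range is limited). The gripper opens to 85 mm and grips with 20 to 120 N. Pads are 22 mm wide; open, the fingers measure 114 mm over their backs; the gripper's body (76 mm by 85 mm) begins 54 mm behind the grasp point. The pads swing forward as they close: fully open they stand 13 mm farther back than shut.
Start: joints at [-73.447, 21.967, 0.94, 78.501, -0.361, 79.538, -2.664], TCP at [0.215, 0.587, 0.231] pointing down, gripper open.
Joint ranges: [-169.22, 169.22], [-14.56, 117.87], [-87.37, 89.26], [10.42, 133.3], [-82.24, 262.24], [0.94, 117.77], [-172.7, 172.7]. Speed limits (degrees/s): [136.94, 136.94, 172.46, 172.46, 180, 180, 180].

## Interface

Orientations are given as a 3x3 rotation matrix whose columns are the frame's x, y, z axes.
In Python, from rig import robot, capture, ticket gives the robot as it stands.
- The arm moves only by the tool step_arm, never from a script. Its argument "increments" is text: rows parted by semicolons, each of 7 numbers parted by spaces: the shift along the tool's x, y, z in mm, then the turn, a rotation vector about the tool's x, y, z in rad, then the opening in per cent of the stroke, from 0 (shut) to 100 (fully open). A call has exactly 10 rows; each row shifts and turns the commanded pose from where the row before left it, along the tool's axes as they then stand; what a row does not reach is not made up. A row lasts 1/8 s, in which the tool goes at most 62.5 mm and 10.7 degrees, less where a joint would pass 70% of its speed; a pose out of reach is approached as far as the arm can. A call with a gripper value outside its range is refused whole. The fingers move at their own pace and stop on an object; "newtons" is the grip in N (left out, the last holds). Time passes only in rows, so rows that do not move let the fingers close, or fill a call up. It gives the time, the measured TCP pose, the force, the opening and the grip force at its end, in the units of the state.
- robot.get_obs(): the state, without advancing time (a new reading comes with each control period).
- capture(name): name is "scene" or "side" or "wrist"; returns a dict with "frame" (420x560x3 uint8, blue, green, red), "depth" (420x560 float32, m along the optical axis (not along the pixel's ray), 0 where there is no reading), "K" (3x3 intrinsics, pixels), "pose" (4x4, takes a point from camera to world coordinates); the wrist camera has in their place "mount" (4x4, takes a point from camera to tool coordinates, whose origin is the TCP and whose axes are the flange's). Camera axes: x right, y down, z forward; pixel columns grow to the right and rows downward; lengths in m; the calibration is good to about 2 mm. The wrist camera is an equidistant fisheye: a pixel r from the principal point sees the ray r / f radians off the axis. A picture is of the moment at which its call begins: read the wrist's pose just before it.
- ticket.sign_off(): hands the job in; it is judged then, once.
The state is a dict: "t": time; "joints": joint angles; "joint_velocities": joint speeds; "effort": joint torques, N m; "eef_pos": TCP position; "tcp_rot": TCP orientation; "contact_force": force on the tool from outside, world axes, zero at the start; "moment": the same for the moment, N m; "width": finger opening in m; "grip_force": force on a finger pad.
Only numpy, scipy, OpenCV 4.12 (cv2) and the standard library are available. Lean on these libraries where they do the work, as an engineer would, in place of code of your own. Each camera call takes 0.05 s, during which the arm holds its last target. There are 200 camera calls.

## Task

Count the three round bean seeds off the seed-inspection light box: with the fingertips, gently sweep them one at a time along the plate and out through the narrow neck in its rim, so that each drops into the white catch slot below and never two are in the neck together. Only push the seeds, do not pick up or squeeze them, and leave the bit of pod and the square glass dish on the plate, and everything on the bench, where they are.

Things in the scene. Friction and masses are not known exactly. Their poses are not given: they have to be found in the camera images.
- lightbox: grey seed-inspection light box fixed to the bench, 230 x 325 mm and 75 mm high; its top is a flat opal white plate (z = 75 mm). Origin on the bench under the middle of the plate; z up; y runs the long way and the neck is at the -y end. Two front corners outside the funnel carry a switch and a dimmer knob, 6 mm high at most
- plate (a point): middle of the plate's surface, right above the light box's origin, same axes. A dark metal rim 6 mm thick and 6 mm high stands on the plate and encloses a field x -105 to 105 mm, y up to 155 mm. From y = -55 mm the rim runs in on both sides, straight, like a funnel, to x = +-25 mm at y = -130 mm, where the neck begins
- neck (a point): point on the plate surface in the middle of the neck's entrance (light box y = -130 mm), axes as the light box. The neck is a straight passage 50 mm wide between rims 6 mm high; the way out is along -y
- lip (a point): point on the plate surface in the middle of the neck's open outer edge (light box y = -160 mm), 30 mm beyond the entrance. A seed pushed until its centre is a little past this edge tips over and slides down into the catch slot by itself
- slot (a point): point on the floor of the white catch slot, an open-topped box hung under the lip: in light box axes its inside is x -43 to 43 mm, y -160 to -282 mm, its walls reach up to z = 66 mm and its floor is at z = 4 mm; a 60 degree chute falls from just under the lip to the floor
- seed0_center (a point): first of three alike round bean seeds: a fat brown disc, 38 mm across, 20 mm high, edges rounded (side upright from 5 to 15 mm above the plate), dark band round its side, 13 to 25 g, loose and flat on the plate. The point is its centre, 10 mm above the plate. It starts near the long middle line of the plate with a clear way to the neck
- seed1_center (a point): second bean seed, the same; at the start it lies to one side of the middle line of the plate, about 60 mm off it, at one of four places that it shares with the third seed, the pod and the dish
- seed2_center (a point): third bean seed, the same; at the start it lies at another of those four places, about 60 mm to one side of the middle line
- pod_center (a point): loose bit of brown woody pod, to be left: a slightly curved finger-like piece 60 mm long, 16 mm thick, lying flat on the plate, its length within about 0.4 rad of the light box's y. The point is its middle, 8 mm above the plate
- dish_center (a point): loose square embryo dish of thick pale glass with a round hollow, to be left: 40 x 40 x 16 mm, on the plate. The point is its middle, 8 mm above the plate
- vial: loose capped glass vial, 26 mm across and 55 mm high, upright on the bench beside the catch slot; origin under its centre. Leave alone
- petri: loose closed petri dish, 93 mm across and 16 mm high, on the bench on the other side of the catch slot; origin under its centre. Leave alone
- sprayer: loose conical spray bottle, 82 mm across and about 195 mm high, on the bench to the robot's right; origin under its centre. Leave alone
- stage_disc: loose grey microscope stage disc, 94 mm across and 5 mm thick, flat on the bench to the robot's right; origin under its centre. Leave alone
- forceps: loose steel forceps about 130 mm long, 8 mm high, lying on the bench to the robot's left; origin under their middle. Leave alone

How it is judged (in metres and radians):
On the way, in this order (a step that is already met when the one before it is completed fails the run):
1. one seed has dropped into the catch slot (((x of seed0_center in the frame of lightbox between -0.045 and 0.045 m and y of seed0_center in the frame of lightbox between -0.284 and -0.16 m and z of seed0_center in the frame of lightbox below 0.07 m) or (x of seed1_center in the frame of lightbox between -0.045 and 0.045 m and y of seed1_center in the frame of lightbox between -0.284 and -0.16 m and z of seed1_center in the frame of lightbox below 0.07 m) or (x of seed2_center in the frame of lightbox between -0.045 and 0.045 m and y of seed2_center in the frame of lightbox between -0.284 and -0.16 m and z of seed2_center in the frame of lightbox below 0.07 m))), for 0.2 s.
2. then a second seed ((((x of seed0_center in the frame of lightbox between -0.045 and 0.045 m and y of seed0_center in the frame of lightbox between -0.284 and -0.16 m and z of seed0_center in the frame of lightbox below 0.07 m) and (x of seed1_center in the frame of lightbox between -0.045 and 0.045 m and y of seed1_center in the frame of lightbox between -0.284 and -0.16 m and z of seed1_center in the frame of lightbox below 0.07 m)) or ((x of seed0_center in the frame of lightbox between -0.045 and 0.045 m and y of seed0_center in the frame of lightbox between -0.284 and -0.16 m and z of seed0_center in the frame of lightbox below 0.07 m) and (x of seed2_center in the frame of lightbox between -0.045 and 0.045 m and y of seed2_center in the frame of lightbox between -0.284 and -0.16 m and z of seed2_center in the frame of lightbox below 0.07 m)) or ((x of seed1_center in the frame of lightbox between -0.045 and 0.045 m and y of seed1_center in the frame of lightbox between -0.284 and -0.16 m and z of seed1_center in the frame of lightbox below 0.07 m) and (x of seed2_center in the frame of lightbox between -0.045 and 0.045 m and y of seed2_center in the frame of lightbox between -0.284 and -0.16 m and z of seed2_center in the frame of lightbox below 0.07 m)))), for 0.2 s.
3. then the third (x of seed0_center in the frame of lightbox between -0.045 and 0.045 m and y of seed0_center in the frame of lightbox between -0.284 and -0.16 m and z of each of seed0_center, seed1_center, seed2_center in the frame of lightbox below 0.07 m and x of seed1_center in the frame of lightbox between -0.045 and 0.045 m and y of seed1_center in the frame of lightbox between -0.284 and -0.16 m and x of seed2_center in the frame of lightbox between -0.045 and 0.045 m and y of seed2_center in the frame of lightbox between -0.284 and -0.16 m), for 0.2 s.
At the end, for the whole second after the job is handed in: all three seeds lie in the white catch slot (centres inside its walls and below the plate), having dropped in one after another; pod and glass dish still on the plate within 20 mm of where they were (all of step 3 and distance of each of pod_center, dish_center from where it was at the start of the episode below 0.02 m); the robot touches nothing.
It fails at once if two seeds are in the neck together (centres within 45 mm of the lip, on the plate) (((x of seed0_center in the frame of lightbox between -0.04 and 0.04 m and y of seed0_center in the frame of lightbox between -0.16 and -0.115 m and z of seed0_center in the frame of lightbox above 0.07 m) and (x of seed1_center in the frame of lightbox between -0.04 and 0.04 m and y of seed1_center in the frame of lightbox between -0.16 and -0.115 m and z of seed1_center in the frame of lightbox above 0.07 m)) or ((x of seed0_center in the frame of lightbox between -0.04 and 0.04 m and y of seed0_center in the frame of lightbox between -0.16 and -0.115 m and z of seed0_center in the frame of lightbox above 0.07 m) and (x of seed2_center in the frame of lightbox between -0.04 and 0.04 m and y of seed2_center in the frame of lightbox between -0.16 and -0.115 m and z of seed2_center in the frame of lightbox above 0.07 m)) or ((x of seed1_center in the frame of lightbox between -0.04 and 0.04 m and y of seed1_center in the frame of lightbox between -0.16 and -0.115 m and z of seed1_center in the frame of lightbox above 0.07 m) and (x of seed2_center in the frame of lightbox between -0.04 and 0.04 m and y of seed2_center in the frame of lightbox between -0.16 and -0.115 m and z of seed2_center in the frame of lightbox above 0.07 m))).
It fails at once if a seed is lifted (centre more than 25 mm above the plate) (z of any of seed0_center, seed1_center, seed2_center in the frame of lightbox above 0.1 m).
It fails at once if a seed is pinched or pressed hard (over 15 N from the fingers) (contact force between the fingers and seed0 above 15 N or contact force between the fingers and seed1 above 15 N or contact force between the fingers and seed2 above 15 N).
It fails at once if the pod or the glass dish is shoved more than 20 mm (distance of any of pod_center, dish_center from where it was at the start of the episode above 0.02 m).
It fails at once if something on the bench is moved more than 20 mm (distance of any of vial, petri, sprayer, stage_disc, forceps from where it was at the start of the episode above 0.02 m).
It also fails if it takes over 72 s, if anything falls off the work surface, if the arm or the gripper's body presses on something with over 40 N, if the wrist force passes 120 N, or if a joint passes its speed limit or range.

## Working session

There is one attempt and no reset: what is moved stays moved. The work goes in short steps, Python scripts to look and compute and a tool call to move; the robot and the scene stay as the last step left them, time stands still between calls to the robot, and variables do not carry over. Pictures are saved under pics/ and viewed, at most 10 in all, crops included, and the job is handed in when it is done.

Besides the shell and the picture viewer there is one more tool, called after "Request:" as name(argument=value, ...) on one line, values as JSON. step_arm: Moves the arm, as the interface text tells. Its arguments: {"type":"object","properties":{"increments":{"type":"string"},"newtons":{"type":"number"}},"required":["increments"]}

```bash
ls; mkdir -p pics
python3 - <<'E'
from rig import robot,capture
import cv2,numpy as np
o=robot.get_obs();print({k:np.round(v,3).tolist() for k,v in o.items()})
for n in("scene","side"):
    c=capture(n);cv2.imwrite(f"pics/{n}0.png",c["frame"]);np.savez(f"{n}0.npz",**c)
    print(n,c["K"].round(1).tolist(),c["pose"].round(3).tolist())
E
```

```text
pics
{'t': 0.0, 'joints': [-73.449, 22.017, 0.938, 78.561, -0.361, 79.538, -2.664], 'joint_velocities': [-0.024, -0.022, 0.065, 0.094, 0.001, -0.041, 0.021], 'effort': [0.0, -62.761, 0.844, -37.182, 0.017, 0.014, 0.0], 'eef_pos': [0.215, 0.586, 0.23], 'tcp_rot': [[-0.939, 0.344, -0.001], [0.344, 0.939, -0.002], [-0.0, -0.002, -1.0]], 'contact_force': [-0.086, 0.739, -0.521], 'moment': [-0.018, 0.014, -0.021], 'grip_force': 0.0, 'width': 0.086}
scene [[399.1, 0.0, 282.7], [0.0, 399.1, 209.2], [0.0, 0.0, 1.0]] [[-0.268, 0.791, -0.55, 1.067], [0.964, 0.219, -0.154, 0.144], [-0.002, -0.571, -0.821, 0.865], [0.0, 0.0, 0.0, 1.0]]
side [[500.1, 0.0, 281.4], [0.0, 500.1, 206.4], [0.0, 0.0, 1.0]] [[-0.979, -0.148, 0.139, 0.366], [-0.202, 0.639, -0.742, 0.87], [0.021, -0.755, -0.656, 0.889], [0.0, 0.0, 0.0, 1.0]]
```

View pics/scene0.png

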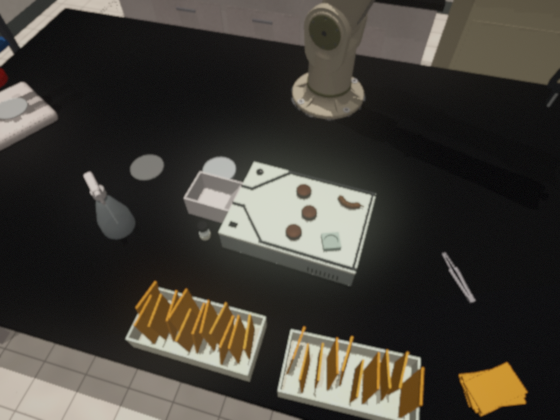

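View pics/side0.png

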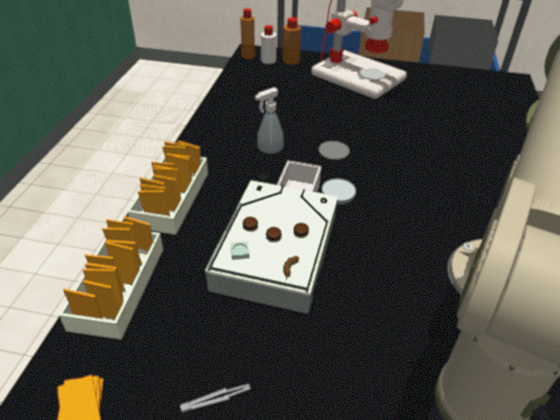

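The scene view shows seeds at about (304,191), (309,213) and (294,232), the pod at (349,203) and the dish at (331,242). The neck opens to image left at about (243,195), into the slot. In the side view the seeds are at (251,223), (273,234) and (301,230), the dish at (240,250) and the pod at (291,266).

```bash
cat > h.py <<'E'
import cv2,numpy as np
def ray(c,uv,z):
    uv=np.atleast_2d(uv).astype(float);K=c["K"];P=c["pose"]
    d=np.c_[(uv-[K[0,2],K[1,2]])/K[0,0],np.ones(len(uv))]@P[:3,:3].T
    return P[:3,3]+d*((z-P[2,3])/d[:,2])[:,None]
def blobs(m,lo,hi):
    n,l,s,ce=cv2.connectedComponentsWithStats(m.astype(np.uint8))
    return [(l==i,ce[i],s[i,4]) for i in range(1,n) if lo<s[i,4]<hi]
def tri(c1,p1,c2,p2):
    A=[]
    for c,p in((c1,p1),(c2,p2)):
        M=c["K"]@np.linalg.inv(c["pose"])[:3];A+=[p[0]*M[2]-M[0],p[1]*M[2]-M[1]]
    v=np.linalg.svd(np.array(A))[2][-1];return v[:3]/v[3]
def brown(c,roi):
    f=cv2.cvtColor(c["frame"],cv2.COLOR_BGR2HSV).astype(int);m=np.zeros(f.shape[:2],bool)
    m[roi]=((f[...,1]>90)&(f[...,2]<140)&(f[...,2]>20)&((f[...,0]<20)|(f[...,0]>165)))[roi];return m
ROI={"scene":np.s_[160:280,215:385],"side":np.s_[180:300,205:340]}
E
python3 - <<'E'
from h import *
C={n:dict(np.load(f"{n}0.npz")) for n in("scene","side")}
for n,c in C.items():
    for m,ce,a in blobs(brown(c,ROI[n]),40,600):
        print(n,ce.round(1),a,ray(c,ce,.085).round(4))
    # plate from depth + extents
    v,u=np.indices(c["depth"].shape);d=c["depth"];K=c["K"]
    X=np.stack([(u-K[0,2])/K[0,0]*d,(v-K[1,2])/K[0,0]*d,d],-1)@c["pose"][:3,:3].T+c["pose"][:3,3]
    r=np.zeros(d.shape,bool);r[ROI[n]]=1
    m=(d>0)&r&(X[...,2]>.066)&(X[...,2]<.084)
    b=max(blobs(m,2000,99999),key=lambda t:t[2])
    P=X[b[0]];print(n,"plate z",np.median(P[:,2]).round(4),len(P))
    R=cv2.minAreaRect((P[:,:2]*1000).astype(np.float32));print(R,cv2.boxPoints(R).round(0).tolist())
    # bright top by colour
    f=c["frame"];g=f.min(2);k=(g>165)&r
    bb=max(blobs(k,500,99999),key=lambda t:t[2]);vv,uu=np.nonzero(bb[0])
    R=cv2.minAreaRect((ray(c,np.c_[uu,vv],.075)[:,:2]*1000).astype(np.float32));print("col",bb[2],R)
    cv2.imwrite(f"pics/z_{n}.png",cv2.resize(f[ROI[n]],None,fx=4,fy=4,interpolation=cv2.INTER_CUBIC))
    print(g[225:228,270:360:15].tolist() if n=="scene" else "")
E
```

```text
scene [303.5 189.5] 83 [[0.4734 0.0311 0.085 ]]
scene [348.4 202.9] 67 [[0.4842 0.1448 0.085 ]]
scene [309.  211.3] 66 [[0.5334 0.0593 0.085 ]]
scene [293.1 230.9] 90 [[0.5961 0.0368 0.085 ]]
scene plate z 0.0734 9987
((533.8990478515625, 32.70726013183594), (330.90301513671875, 232.38833618164062), 86.71361541748047) [[408.0, -126.0], [640.0, -139.0], [659.0, 191.0], [427.0, 205.0]]
col 6821 ((532.2449951171875, 29.158203125), (317.70245361328125, 205.4029083251953), 86.76171875)
[[204, 204, 195, 204, 204, 203], [204, 201, 176, 204, 204, 204], [204, 191, 145, 204, 204, 204]]
side [249.9 222.7] 124 [[0.5975 0.0342 0.085 ]]
side [300.6 229.1] 130 [[0.4767 0.0292 0.085 ]]
side [273.3 233.2] 134 [[0.5358 0.0568 0.085 ]]
side [289.1 264.5] 116 [[0.4817 0.1442 0.085 ]]
side plate z 0.0768 8761
((530.9799194335938, 8.835494995117188), (387.7784729003906, 231.39547729492188), 86.85282897949219) [[405.0, -178.0], [636.0, -191.0], [657.0, 196.0], [426.0, 209.0]]
col 7295 ((523.6456909179688, -2.2124176025390625), (392.4837341308594, 224.97030639648438), 85.586669921875)
```

View pics/z_scene.png

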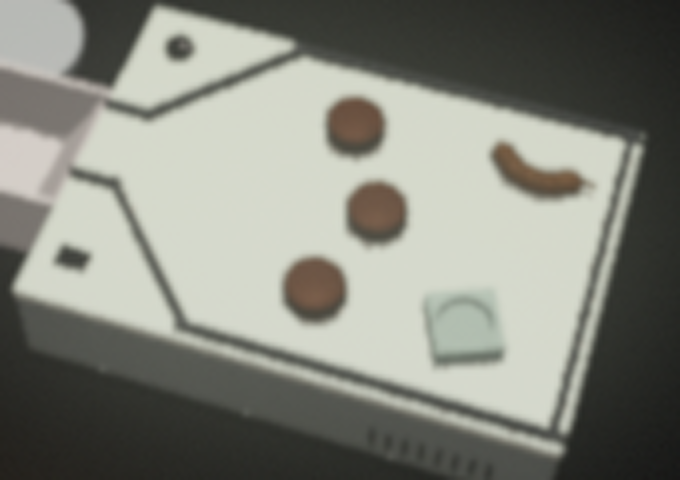

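The crop shows three brown seeds, with the pod upper right and the dish lower right. The neck is at left between rim ends at crop (108,100) and (72,170), and all three seeds have a clear way to it. Next I check the box frame from the plate corners and the seeds from both views.

Run:
```python
from h import *
C={n:dict(np.load(f"{n}0.npz")) for n in("scene","side")}
S,D=C["scene"],C["side"]
f=lambda L:np.array(L)/4+[215-.375,160-.375]
p=ray(S,f([[155,5],[15,292],[563,452],[645,135]]),.075)[:,:2];print("corners",p.round(4).tolist(),"mean",p.mean(0))
y=(p[3]-p[0])+(p[2]-p[1]);print("len",np.linalg.norm(y)/2,"yaw",np.degrees(np.arctan2(y[1],y[0])),"w",np.linalg.norm(p[0]-p[1]))
c=np.array([.5335,.0325]);a=np.radians(86.75);Y=np.array([np.cos(a),np.sin(a)]);X=np.array([Y[1],-Y[0]])
B=lambda q:np.round([(q[:2]-c)@X*1000,(q[:2]-c)@Y*1000],1)
for n,q in(("neck-rims outer/inner ends",[[108,100],[150,113],[72,170],[117,183]]),):
    print(n,[B(t).tolist() for t in ray(S,f(q),.078)])
print("funnel starts",[B(t).tolist() for t in ray(S,f([[298,50],[180,325]]),.078)])
for n,a_,b_ in(("A",[303.5,189.5],[300.6,229.1]),("M",[309,211.3],[273.3,233.2]),("B",[293.1,230.9],[249.9,222.7]),("pod",[348.4,202.9],[289.1,264.5])):
    t=tri(S,a_,D,b_);print(n,t.round(4),B(t))
print("dish top",B(ray(S,f([[463,320]]),.091)[0]))
t=tri(S,f([[110,98]])[0],D,[0,0]) if 0 else None
```

```text
corners [[0.4085, -0.1203], [0.6407, -0.1303], [0.6568, 0.1925], [0.4297, 0.2054]] mean [0.53396135 0.03681503]
len 0.32478074145860153 yaw 86.70541417317254 w 0.23244416085477285
neck-rims outer/inner ends [[-30.2, -157.7], [-29.0, -129.0], [27.1, -158.0], [27.3, -128.5]]
funnel starts [[-107.2, -57.6], [107.9, -57.4]]
A [0.4762 0.0319 0.088 ] [-57.2  -3.9]
M [0.5353 0.0596 0.0879] [ 0.2 27.2]
B [0.5969 0.0367 0.087 ] [63.1  7.8]
pod [0.4823 0.1442 0.0842] [-57.5 108.6]
dish top [60.8 95. ]
```

Request:
step_arm(increments="0 0 0 0 0 0.128 30;0 0 0 0 0 0.128 30;0 0 0 0 0 0.128 30;0 0 0 0 0 0.128 30;0 0 0 0 0 0.128 30;0 0 0 0 0 0.128 30;0 0 0 0 0 0.128 30;0 0 0 0 0 0.128 30;0 0 0 0 0 0.128 30;0 0 0 0 0 0.125 30", newtons=20)

```text
t: 1.35
eef_pos: [0.2152, 0.5865, 0.2307]
tcp_rot: [[0.062, 0.998, -0.0], [0.998, -0.062, -0.001], [-0.001, -0.0, -1.0]]
contact_force: [-0.2, 0.4, 0.0]
width: 0.0255
grip_force: 0.0
```

The measured frame fits the stated sizes: 325 x 232 mm, rim points where they should be, and seed heights near 87 mm. I'll move above the spot behind the middle seed.

Request:
step_arm(increments="-46 35 0 0 0 0 30;-46 35 0 0 0 0 30;-46 35 0 0 0 0 30;-46 35 0 0 0 0 30;-46 35 0 0 0 0 30;-46 35 0 0 0 0 30;-46 35 0 0 0 0 30;-46 35 0 0 0 0 30;-46 35 0 0 0 0 30;-47 36 0 0 0 0 30")

```text
t: 2.6
eef_pos: [0.5396, 0.1048, 0.2311]
tcp_rot: [[0.057, 0.998, -0.0], [0.998, -0.057, 0.0], [0.0, -0.0, -1.0]]
contact_force: [-0.1, 0.6, 0.5]
width: 0.0257
grip_force: 0.0
```

```bash
cat > st.py <<'E'
import numpy as np
from rig import robot
def st():
    o=robot.get_obs();c=np.array([.533,.034]);a=np.radians(86.75);Y=np.array([np.cos(a),np.sin(a)]);X=np.array([Y[1],-Y[0]])
    d=np.array(o["eef_pos"]);R=np.array(o["tcp_rot"])
    print("t",round(o["t"],2),"box",((d[:2]-c)@X*1e3).round(1),((d[:2]-c)@Y*1e3).round(1),"z",(d[2]*1e3).round(1),"yaw-box",np.degrees(np.arctan2(R[1,0],R[0,0])).round(2)-86.75,"tilt",R[:2,2].round(4),"w",o["width"])
st()
E
python3 st.py
```

```text
t 2.6 box 2.5 71.0 z 231.1 yaw-box -0.030000000000001137 tilt [-0.0003  0.0002] w 0.025718318504683223
```

Request:
step_arm(increments="0 -2 25 0 0 0 30;0 0 25 0 0 0 30;0 0 25 0 0 0 30;0 0 20 0 0 0 30;0 0 20 0 0 0 30;0 0 15 0 0 0 30;0 0 8 0 0 0 30;0 0 4 0 0 0 30;0 0 3 0 0 0 30;0 0 0 0 0 0 30")

```text
t: 3.85
eef_pos: [0.5372, 0.1063, 0.0865]
tcp_rot: [[0.058, 0.998, 0.0], [0.998, -0.058, 0.0], [0.0, 0.0, -1.0]]
contact_force: [-0.3, -0.1, -0.5]
width: 0.0256
grip_force: 0.0
```

```bash
python3 st.py
python3 - <<'E'
from rig import capture
import cv2
c=capture("side");f=c["frame"][170:310,190:350];cv2.imwrite("pics/s1.png",cv2.resize(f,None,fx=4,fy=4,interpolation=cv2.INTER_CUBIC))
E
```

```text
t 3.85 box 0.1 72.5 z 86.5 yaw-box -0.06999999999999318 tilt [0.0003 0.0001] w 0.025624573618796446
```

View pics/s1.png

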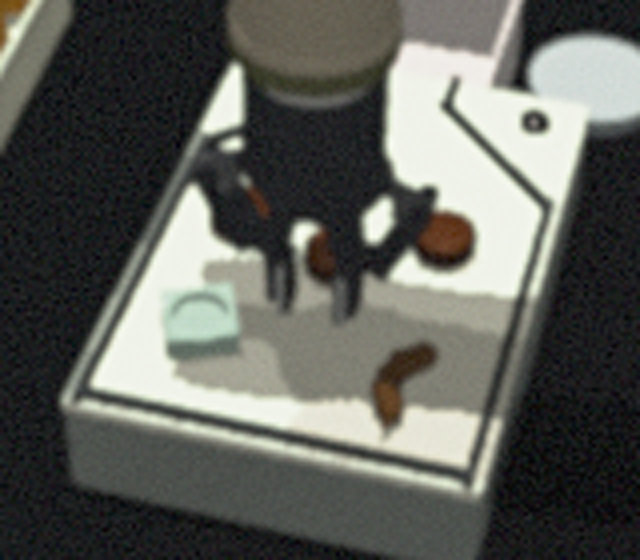

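The picture shows the fingers at crop (280,300) and (345,310), straddling the middle seed's line behind it, clear of the dish at (200,320) and the pod at (400,385). I'll push the middle seed.

Request:
step_arm(increments="-10 0 1 0 0 0 30;-8 0 0 0 0 0 30;-5 0 0 0 0 0 30;-5 0 0 0 0 0 30;-8 0 0 0 0 0 30;-10 0 0 0 0 0 30;-10 0 0 0 0 0 30;-10 0 0 0 0 0 30;-10 0 0 0 0 0 30;-8 0 0 0 0 0 30")

```text
t: 5.15
eef_pos: [0.5321, 0.0216, 0.0853]
tcp_rot: [[0.058, 0.998, -0.0], [0.998, -0.058, -0.0], [-0.0, -0.0, -1.0]]
contact_force: [1.0, -0.1, 0.0]
width: 0.0256
grip_force: 0.1
```

```bash
python3 st.py
cat > see.py <<'E'
from h import *
from rig import capture
import sys
c0=np.array([.533,.034]);a=np.radians(86.75);Y=np.array([np.cos(a),np.sin(a)]);X=np.array([Y[1],-Y[0]])
for n in("scene","side"):
    c=capture(n)
    print(n,[(((ray(c,ce,.087)[0,:2]-c0)@np.c_[X,Y]*1e3).round(0).tolist(),int(s)) for m,ce,s in blobs(brown(c,ROI[n]),15,600)])
    if len(sys.argv)>1: cv2.imwrite(f"pics/{sys.argv[1]}_{n}.png",cv2.resize(c["frame"][ROI[n]],None,fx=4,fy=4,interpolation=cv2.INTER_CUBIC))
E
python3 see.py a
```

```text
t 5.15 box -0.2 -12.4 z 85.3 yaw-box -0.09000000000000341 tilt [-0.0001 -0.0001] w 0.02563091973167561
scene [([-53.0, 107.0], 77), ([69.0, 7.0], 68)]
side [([6.0, -38.0], 73), ([64.0, 7.0], 121), ([-56.0, -6.0], 127), ([-58.0, 109.0], 119)]
```

Request:
step_arm(increments="-8 0 0 0 0 0 30;-10 0 0 0 0 0 30;-10 0 0 0 0 0 30;-10 0 0 0 0 0 30;-10 0 0 0 0 0 30;-10 0 0 0 0 0 30;-10 0 0 0 0 0 30;-10 0 0 0 0 0 30;-10 0 0 0 0 0 30;-10 0 0 0 0 0 30")

```text
t: 6.5
eef_pos: [0.5264, -0.0761, 0.0853]
tcp_rot: [[0.058, 0.998, -0.0], [0.998, -0.058, -0.0], [-0.0, -0.0, -1.0]]
contact_force: [-1.4, 0.7, -0.7]
width: 0.0257
grip_force: 0.0
```

Request:
step_arm(increments="-10 0 0 0 0 0 30;-8 0 0 0 0 0 30;-8 0 0 0 0 0 30;-6 0 0 0 0 0 30;-4 0 0 0 0 0 30;0 0 0 0 0 0 30;0 0 0 0 0 0 30;10 0 -5 0 0 0 30;20 0 -25 0 0 0 30;20 0 -30 0 0 0 30")

```text
t: 7.75
eef_pos: [0.5269, -0.06, 0.1458]
tcp_rot: [[0.057, 0.998, -0.001], [0.998, -0.057, -0.0], [-0.0, -0.001, -1.0]]
contact_force: [-0.3, 0.4, 0.1]
width: 0.0254
grip_force: 0.0
```

```bash
python3 st.py; python3 see.py b
```

```text
t 7.75 box -0.7 -94.2 z 145.8 yaw-box -0.04999999999999716 tilt [-0.0012 -0.    ] w 0.025430607769825576
scene [([-57.0, -6.0], 100), ([31.0, -198.0], 53), ([-53.0, 107.0], 70), ([64.0, 7.0], 117)]
side [([-28.0, -159.0], 28), ([64.0, 6.0], 126), ([-56.0, -7.0], 144), ([-58.0, 109.0], 116)]
```

View pics/b_scene.png

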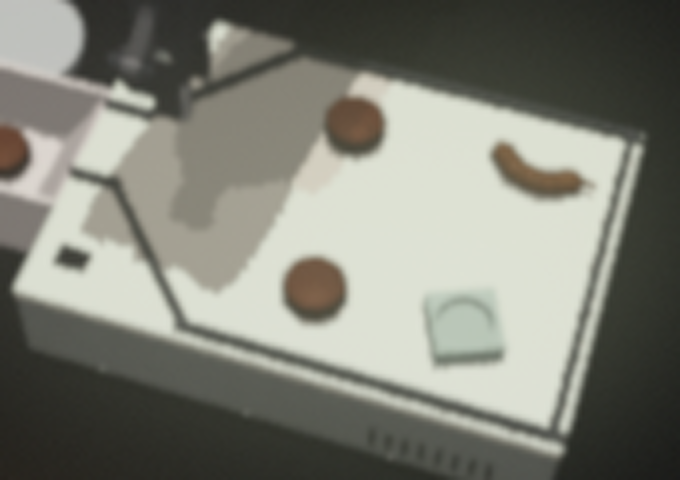

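The first seed lies in the slot at crop (8,150); the others are undisturbed at (355,125) and (315,288). Next is seed A at x = -57, using a 32° diagonal push.

Request:
step_arm(increments="24 -15 0 0 0 0 30;24 -15 0 0 0 0 30;24 -15 0 0 0 0 30;24 -15 0 0 0 0 30;25 -16 0 0 0 0 30;0 0 0 0 0 -0.141 30;0 0 0 0 0 -0.141 30;0 0 0 0 0 -0.141 30;0 0 0 0 0 -0.141 30;0 0 0 0 0 0 30")

```text
t: 9.1
eef_pos: [0.4582, 0.064, 0.1451]
tcp_rot: [[-0.484, 0.875, -0.0], [0.875, 0.484, -0.0], [0.0, -0.0, -1.0]]
contact_force: [-1.4, 0.3, -0.1]
width: 0.0254
grip_force: 0.0
```

```bash
python3 st.py
```

```text
t 9.1 box -76.4 25.7 z 145.1 yaw-box 32.22 tilt [-0.0003 -0.    ] w 0.025436814734065467
```

Request:
step_arm(increments="4 0 12 0 0 0 30;0 0 14 0 0 0 30;0 0 14 0 0 0 30;0 0 10 0 0 0 30;0 0 6 0 0 0 30;0 0 4 0 0 0 30;0 0 0 0 0 0 30;-5 0 0 0 0 0 30;-5 0 0 0 0 0 30;-5 0 0 0 0 0 30")

```text
t: 10.35
eef_pos: [0.4641, 0.0537, 0.0855]
tcp_rot: [[-0.484, 0.875, 0.0], [0.875, 0.484, 0.0], [-0.0, 0.0, -1.0]]
contact_force: [-0.3, 0.2, 0.4]
width: 0.0257
grip_force: 0.1
```

```bash
python3 st.py; python3 see.py
```

```text
t 10.35 box -69.9 15.7 z 85.5 yaw-box 32.230000000000004 tilt [0.0004 0.0001] w 0.025749597788078768
scene [([30.0, -198.0], 51), ([-53.0, 107.0], 74), ([64.0, 7.0], 99)]
side [([63.0, 6.0], 129), ([-64.0, -10.0], 58), ([-58.0, 108.0], 124)]
```

Request:
step_arm(increments="-8 0 0 0 0 0 30;-11 0 0 0 0 0 30;-12 0 0 0 0 0 30;-12 0 0 0 0 0 30;-12 0 0 0 0 0 30;-12 0 0 0 0 0 30;-12 0 0 0 0 0 30;-12 0 0 0 0 0 30;-9 0 0 0 0 0 30;-5 0 0 0 0 0 30")

```text
t: 11.7
eef_pos: [0.5149, -0.0383, 0.0852]
tcp_rot: [[-0.484, 0.875, -0.0], [0.875, 0.484, -0.0], [-0.0, -0.0, -1.0]]
contact_force: [0.3, -0.0, 0.2]
width: 0.0257
grip_force: 0.1
```

```bash
python3 st.py; python3 see.py
```

```text
t 11.7 box -14.0 -73.2 z 85.2 yaw-box 32.22 tilt [-0.0001 -0.0002] w 0.025684357784502114
scene [([30.0, -198.0], 52), ([-53.0, 107.0], 71), ([64.0, 7.0], 117)]
side [([-8.0, -98.0], 53), ([64.0, 6.0], 130), ([-58.0, 109.0], 116)]
```

Request:
step_arm(increments="8 0 0 0 0 0 30;17 0 0 0 0 0 30;10 0 0 0 0 0 30;0 0 0 0 0 0.14 30;0 0 0 0 0 0.14 30;0 0 0 0 0 0.14 30;0 0 0 0 0 0.142 30;0 10 0 0 0 0 30;0 12 0 0 0 0 30;0 10 0 0 0 0 30")

```text
t: 13.05
eef_pos: [0.5308, -0.0088, 0.0853]
tcp_rot: [[0.054, 0.999, 0.0], [0.999, -0.054, -0.0], [-0.0, 0.0, -1.0]]
contact_force: [1.0, -0.4, 0.3]
width: 0.0258
grip_force: 0.0
```

```bash
python3 st.py; python3 see.py c
```

```text
t 13.05 box 0.2 -42.9 z 85.3 yaw-box 0.1599999999999966 tilt [ 0.0003 -0.0002] w 0.025752082139552986
scene [([30.0, -198.0], 51), ([-2.0, -98.0], 77), ([-53.0, 107.0], 73), ([67.0, 10.0], 75)]
side [([8.0, -95.0], 35), ([64.0, 7.0], 124), ([-58.0, 109.0], 116)]
```

View pics/c_side.png

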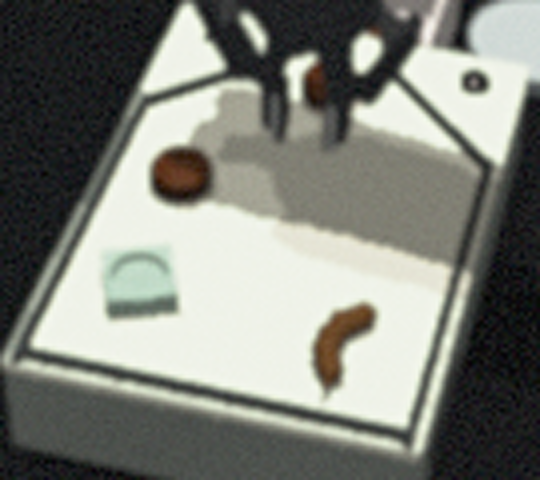

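The side view shows the second seed between the fingers, with seed B (180,175), the dish and the pod unmoved. In the scene view the seed measures (-2,-98), in line with the neck, so I push it through.

Request:
step_arm(increments="-10 -1 0 0 0 0 30;-7 0 0 0 0 0 30;-5 0 0 0 0 0 30;-6 0 0 0 0 0 30;-8 0 0 0 0 0 30;-10 0 0 0 0 0 30;-10 0 0 0 0 0 30;-10 0 0 0 0 0 30;-10 0 0 0 0 0 30;-10 0 0 0 0 0 30")

```text
t: 14.4
eef_pos: [0.5238, -0.0954, 0.0853]
tcp_rot: [[0.056, 0.998, -0.0], [0.998, -0.056, -0.0], [-0.0, -0.0, -1.0]]
contact_force: [-0.4, 0.1, 0.2]
width: 0.0255
grip_force: 0.1
```

Request:
step_arm(increments="-7 0 0 0 0 0 30;-6 0 0 0 0 0 30;-4 0 0 0 0 0 30;0 0 0 0 0 0 30;0 0 0 0 0 0 30;10 0 -5 0 0 0 30;20 0 -25 0 0 0 30;20 0 -30 0 0 0 30;20 20 0 0 0 0 30;20 20 0 0 0 0 30")

```text
t: 15.65
eef_pos: [0.5687, -0.022, 0.1463]
tcp_rot: [[0.055, 0.999, 0.002], [0.999, -0.055, 0.001], [0.001, 0.001, -1.0]]
contact_force: [-0.2, -0.3, -0.3]
width: 0.0258
grip_force: 0.0
```

```bash
python3 st.py; python3 see.py d
```

```text
t 15.65 box 38.9 -53.8 z 146.3 yaw-box 0.12000000000000455 tilt [0.0015 0.0011] w 0.02576660320355387
scene [([30.0, -198.0], 53), ([-53.0, 107.0], 73), ([64.0, 12.0], 74)]
side [([-29.0, -160.0], 28), ([64.0, 6.0], 134), ([-58.0, 109.0], 116)]
```

View pics/d_scene.png

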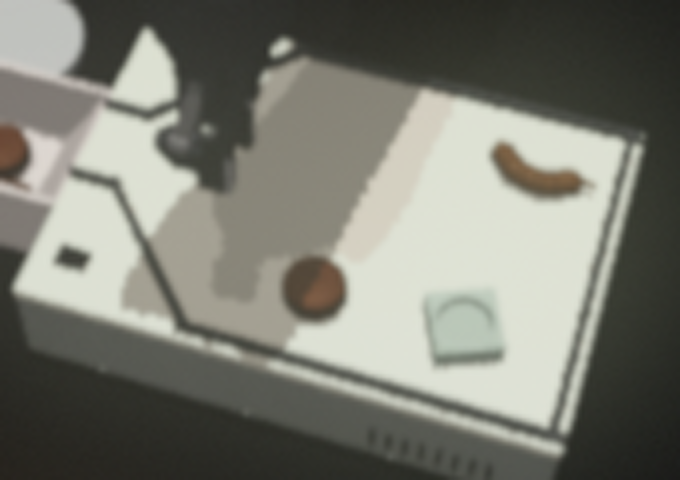

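The plate shows only seed B at crop (315,288), and the neck is empty. The second seed is partly hidden in the slot, so I'll check it next with a wider crop while moving behind seed B.

Request:
step_arm(increments="23 11 0 0 0 0 30;23 11 0 0 0 0 30;23 11 0 0 0 0 30;22 11 0 0 0 0 30;0 0 0 0 0 0.141 30;0 0 0 0 0 0.141 30;0 0 0 0 0 0.141 30;0 0 0 0 0 0.141 30;0 0 0 0 0 0 30;0 0 0 0 0 0 30")

```text
t: 17.0
eef_pos: [0.6169, 0.0652, 0.1452]
tcp_rot: [[0.578, 0.816, -0.0], [0.816, -0.578, -0.0], [-0.0, -0.0, -1.0]]
contact_force: [0.3, 0.9, 0.5]
width: 0.0256
grip_force: 0.0
```

```bash
python3 st.py
python3 - <<'E'
from rig import capture
import cv2,numpy as np
z=lambda f:cv2.resize(f,(390,390),interpolation=cv2.INTER_CUBIC)
a=capture("scene")["frame"][150:240,175:265];b=capture("side")["frame"][140:230,250:340]
cv2.imwrite("pics/e.png",np.hstack([z(a),z(b)]))
E
```

```text
t 17.0 box 82.0 35.9 z 145.2 yaw-box -32.04 tilt [-0.0002 -0.    ] w 0.025632363433914344
```

View pics/e.png

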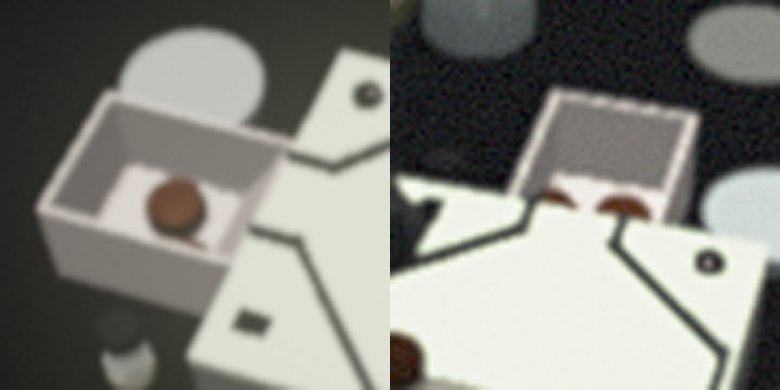

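Both seeds are in the slot: in the side half they show at (555,200) and (622,208), and in the scene half one is at (175,208). Now I lower behind seed B.

Request:
step_arm(increments="3 0 12 0 0 0 30;0 0 14 0 0 0 30;0 0 14 0 0 0 30;0 0 10 0 0 0 30;0 0 6 0 0 0 30;0 0 4 0 0 0 30;0 0 0 0 0 0 30;-5 0 0 0 0 0 30;-5 0 0 0 0 0 30;-5 0 0 0 0 0 30")

```text
t: 18.35
eef_pos: [0.6098, 0.0541, 0.0855]
tcp_rot: [[0.581, 0.814, 0.0], [0.814, -0.581, 0.0], [0.0, 0.0, -1.0]]
contact_force: [-0.9, 0.7, 0.0]
width: 0.026
grip_force: 0.1
```

```bash
python3 st.py; python3 see.py
```

```text
t 18.35 box 75.5 24.4 z 85.5 yaw-box -32.29 tilt [0.0003 0.0001] w 0.025963017986093476
scene [([30.0, -198.0], 52), ([-51.0, 113.0], 69)]
side [([-28.0, -159.0], 27), ([51.0, 6.0], 27), ([-57.0, 109.0], 122)]
```

Request:
step_arm(increments="-9 0 0 0 0 0 30;-13 0 0 0 0 0 30;-13 0 0 0 0 0 30;-13 0 0 0 0 0 30;-13 0 0 0 0 0 30;-13 0 0 0 0 0 30;-13 0 0 0 0 0 30;-13 0 0 0 0 0 30;-10 0 0 0 0 0 30;-5 0 0 0 0 0 30")

```text
t: 19.7
eef_pos: [0.5427, -0.0397, 0.0854]
tcp_rot: [[0.582, 0.814, 0.0], [0.814, -0.582, 0.0], [0.0, -0.0, -1.0]]
contact_force: [0.8, 0.2, -0.5]
width: 0.0256
grip_force: 0.1
```

Request:
step_arm(increments="8 0 0 0 0 0 30;17 0 0 0 0 0 30;10 0 0 0 0 0 30;0 0 0 0 0 -0.14 30;0 0 0 0 0 -0.14 30;0 0 0 0 0 -0.14 30;0 0 0 0 0 -0.142 30;0 -10 0 0 0 0 30;0 -12 0 0 0 0 30;0 -10 0 0 0 0 30")

```text
t: 20.95
eef_pos: [0.5303, -0.0084, 0.0852]
tcp_rot: [[0.06, 0.998, -0.001], [0.998, -0.06, 0.0], [0.0, -0.001, -1.0]]
contact_force: [0.4, -0.1, 0.4]
width: 0.0255
grip_force: 0.0
```

```bash
python3 st.py; python3 see.py f
```

```text
t 20.95 box -0.2 -42.5 z 85.2 yaw-box -0.1700000000000017 tilt [-0.0006  0.0001] w 0.02554667202059504
scene [([30.0, -198.0], 52), ([0.0, -98.0], 80), ([-53.0, 107.0], 73)]
side [([7.0, -94.0], 53), ([-58.0, 109.0], 117)]
```

View pics/f_scene.png

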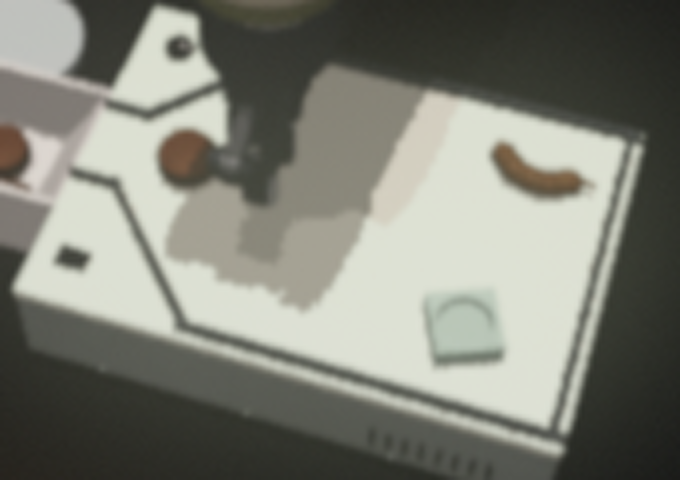

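The third seed is at crop (185,157), centred ahead of the neck, and the dish and pod have not moved. I push it out as before.

Request:
step_arm(increments="-10 0 0 0 0 0 30;-7 0 0 0 0 0 30;-5 0 0 0 0 0 30;-6 0 0 0 0 0 30;-8 0 0 0 0 0 30;-10 0 0 0 0 0 30;-10 0 0 0 0 0 30;-10 0 0 0 0 0 30;-10 0 0 0 0 0 30;-10 0 0 0 0 0 30")

```text
t: 22.3
eef_pos: [0.5264, -0.0953, 0.0853]
tcp_rot: [[0.058, 0.998, -0.0], [0.998, -0.058, -0.0], [-0.0, -0.0, -1.0]]
contact_force: [-1.0, 1.0, -0.7]
width: 0.026
grip_force: 0.1
```

Request:
step_arm(increments="-7 0 0 0 0 0 30;-6 0 0 0 0 0 30;-4 0 0 0 0 0 30;0 0 0 0 0 0 30;0 0 0 0 0 0 30;10 0 -5 0 0 0 30;20 0 -25 0 0 0 30;25 0 -30 0 0 0 30;40 0 -20 0 0 0 30;40 0 -20 0 0 0 30")

```text
t: 23.55
eef_pos: [0.5333, 0.0254, 0.1865]
tcp_rot: [[0.058, 0.998, 0.001], [0.998, -0.058, 0.001], [0.001, 0.001, -1.0]]
contact_force: [0.3, 0.1, 0.0]
width: 0.0256
grip_force: 0.0
```

Request:
step_arm(increments="40 0 0 0 0 0 30;40 0 0 0 0 0 30;40 0 0 0 0 0 30;0 0 0 0 0 0 30;0 0 0 0 0 0 30;0 0 0 0 0 0 30;0 0 0 0 0 0 30;0 0 0 0 0 0 30;0 0 0 0 0 0 30;0 0 0 0 0 0 30")

```text
t: 24.8
eef_pos: [0.5403, 0.143, 0.1853]
tcp_rot: [[0.058, 0.998, -0.0], [0.998, -0.058, -0.0], [-0.0, -0.0, -1.0]]
contact_force: [-1.0, 0.5, -0.4]
width: 0.0258
grip_force: 0.0
```

```bash
python3 st.py; python3 see.py
python3 - <<'E'
from rig import capture
import cv2,numpy as np
z=lambda f:cv2.resize(f,(390,390),interpolation=cv2.INTER_CUBIC)
a=capture("scene")["frame"][150:240,175:265];b=capture("side")["frame"][140:230,250:340]
cv2.imwrite("pics/g.png",np.hstack([z(a),z(b)]))
E
```

```text
t 24.8 box 1.1 109.3 z 185.3 yaw-box -0.06999999999999318 tilt [-0.0001 -0.    ] w 0.025816728265525342
scene [([28.0, -191.0], 83)]
side [([-22.0, -160.0], 44), ([-58.0, 108.0], 107)]
```

View pics/g.png

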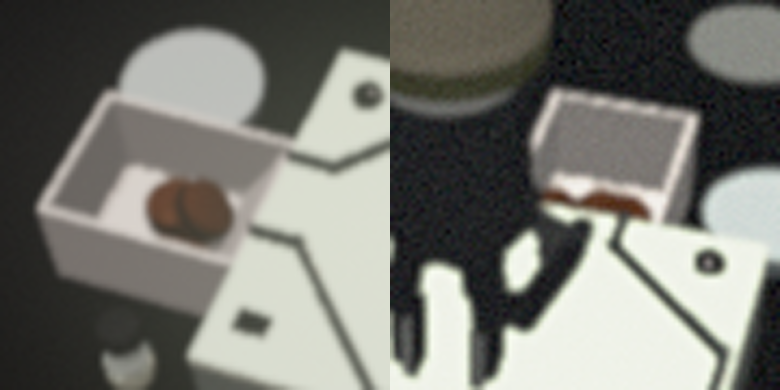

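The neck is empty and the slot holds all three seeds: two at scene (170,208) and (208,210), and another at the left edge of the side half (555,198). All lie well below the rim, and the tool is clear.

```bash
python3 -c "
from rig import ticket
print(ticket.sign_off())"
```

```text
the job is handed in; nothing more can be done
None
```

I pushed the three seeds one at a time through the neck into the catch slot and handed the job in at about 25 s. In the last images all three lie in the slot and the pod is in place, as was the dish when last seen before the final push, but the sign-off gave no verdict.

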